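# Assemble the two-stage air sampler

## Task

Put the two-stage air sampler together on its pump base: one open Petri dish in the seat on the base, the fine jet stage (the shorter ring, many small holes) over it, the other dish in the seat on the fine stage, the coarse jet stage (the taller ring, fewer large holes) over that, and the inlet cone on top. Every part must be upright and fully home on the one below, set down gently rather than dropped or rammed; keep the dishes level, and leave the printed carton, timer and notepad where they are.

Things in the scene. Friction and masses are not known exactly. Their poses are not given: they have to be found in the camera images.
- pump_base: Fixed pump base: white housing 116x104 mm, 44 high; round aluminium collar 86 mm wide, flat shoulder at z=50 mm; on it a spigot 66 mm wide, top z=68. In the spigot's top a dish seat: floor z=64.4 (a seated dish has its origin there), rounded lip 3.6 high, 56.8 wide inside, seven 9 mm holes. Origin: underside centre, on the spigot's axis, z up. Display and two buttons on its -x face.
- fine_stage: Fine jet stage, the shorter stepped aluminium ring, 48 mm high, 0.2 kg: skirt 84 mm wide, shoulder at z=30; spigot 66 mm wide, z=30 to 48: grip there. 61 small 2 mm holes in the dish seat on top (floor z=44.4, lip to 48, 56.8 wide). Skirt bore 68 mm for a 66 mm spigot, lead-in to 76 mm over the lowest 9 mm; home when its underside is on the shoulder. Origin: skirt's underside centre, z up.
- coarse_stage: Coarse jet stage, the taller stepped aluminium ring, 58 mm high, 0.24 kg: skirt 84 mm wide, shoulder at z=40; spigot 66 mm wide, z=40 to 58: grip there. 19 large 5 mm holes in the recess on top. Skirt bore 68 mm for a 66 mm spigot, lead-in to 76 mm over the lowest 9 mm; home when its underside is on the shoulder. Origin: skirt's underside centre, z up.
- inlet_cone: Inlet cone, aluminium, 66 mm high, 0.18 kg: skirt 84 mm wide, cone from z=24 to 43, then an open tube 40 mm wide, z=45 to 66: grip there. Skirt bore 68 mm for a 66 mm spigot, lead-in to 76 mm over the lowest 9 mm; home when its underside is on the shoulder. Origin: skirt's underside centre, z up.
- dish_a: Open clear plastic Petri dish without lid, 55 mm wide, 12 mm high, 0.02 kg, standing open side up. Grip it across the outside with the fingertips 2 to 4 mm above its underside, so that they clear, or nearly clear, a seat's 3.6 mm lip. Origin: underside centre, z up. The two dishes are alike: either may go in either seat.
- dish_b: The other open Petri dish, just like dish_a: 55 mm wide, 12 mm high, origin at the centre of its underside.
- swab_box: Bystander: small printed carton, 33 x 92 x 66 mm, at the far edge of the trolley. Origin: centre of its underside. (Right of it a window sill juts out over the trolley, 0.26 m up: beyond x = 0.64 m where y is below 0.05 m.)
- timer: Bystander: white bench timer, 58 x 62 x 20 mm, near the front edge. Origin: centre of its underside.
- notepad: Bystander: black-covered notepad, 70 x 95 x 16 mm, near the front edge. Origin: centre of its underside.
Things that resemble listed ones, but are neither listed nor needed, are in the scene too. Leave any red look-alike of the dish_a alone.

How it is judged:
By the outcome, as a careful person would: the job done as asked, in the order asked, and still so for the second after the job is handed in, with the robot touching nothing.
It also fails if it takes over 115 s, if anything falls off the work surface, if the arm or the gripper's body presses on something with over 40 N, if the wrist force passes 120 N, or if a joint passes its speed limit or range.

## Robot

A 6-joint arm with a two-finger parallel gripper is mounted at the origin on a cart in front of the work surface, level with it; the furniture and walls round the work are solid. World frame = base frame: x ahead of the robot, y to its left, z up, the work surface at z = 0. Lengths are in m, angles in rad, forces in N, time in s.
With the tool pointing down it reaches from about 0.275 to 1 m from the base axis. Payload 8.4 kg.
Tool frame: the origin (TCP) lies on the centre line of the jaws, within the pads' length; the fingertips stand 17 mm ahead of it and the grasp point (between the pads) lies 2 mm behind it (bot.tcp_to_tips is the z of the fingertips in the tool frame, in m); z points along the fingers, y is the line along which they close (so a half turn about z gives the same grasp; the last joint's range is limited). The gripper opens to 85 mm and grips with 20 to 120 N. Pads are 22 mm wide; open, the fingers measure 114 mm over their backs; the gripper's body (76 mm by 85 mm) begins 54 mm behind the grasp point. The pads swing forward as they close: fully open they stand 13 mm farther back than shut.
Start: joints at [-1.23, 0.353, 1.633, -0, 1.155, -0.002], TCP at [0.21, -0.589, 0.248] pointing down, gripper open.
Joint ranges: [-2.63, 2.63], [-0.92, 2.1], [0.06, 2.66], [-1.3, 4.44], [0, 2.69], [-3.02, 3.02]. Speed limits (rad/s): [2.22, 2.22, 2.79, 3.14, 3.14, 3.14].

## Interface

Orientations are given as a unit quaternion [x, y, z, w].
In Python, from workcell import bot, hand, kinematics, get_obs, vision, hand_in gives the robot as it stands. The module is installed in compiled form; this text tells all that it offers. Calls block until the motion is done:
- bot.reach(position, orientation): joint-space move of the TCP to a pose.
- bot.servo_line(position, ori=None, velocity=0.15): straight line of the TCP; ori=None keeps the orientation; velocity is the mean speed in m/s.
- bot.goto_joints(angles): joint-space move.
- hand.move_gripper(opening, strength=None): finger opening in m; strength is the grip in N (None keeps the last); returns when the fingers have stopped.
- bot.dwell(seconds).
- kinematics.solve_ik(position, orientation): joint angles nearest the present ones, or None.
- get_obs(): the state.
- vision.read_camera(name): name is "scene" or "top" or "wrist"; returns a dict with "frame" (400x640x3 uint8, red, green, blue), "intrinsics" (3x3 intrinsics, pixels), "view" (4x4, takes a point from world to camera coordinates). Camera axes: x right, y down, z forward; pixel columns grow to the right and rows downward; lengths in m; the calibration is good to about 2 mm. The wrist camera is an equidistant fisheye: a pixel r from the principal point sees the ray r / f radians off the axis. A picture is of the moment at which its call begins. There is no depth.
A pose or a line that the arm cannot do raises bot.IKError and nothing moves.
- hand_in(): hands the job in; it is judged then, once.
The state is a dict: "time_s": time; "joint_pos": joint angles; "joint_vel": joint speeds; "joint_efforts": joint torques, N m; "position": TCP position; "orientation": TCP orientation; "wrist_force": force on the tool from outside, world axes, zero at the start; "ft_torque": the same for the moment, N m; "gripper_width": finger opening in m; "grip_force": force on a finger pad.
Only numpy, scipy, OpenCV 4.12 (cv2) and the standard library are available. Lean on these libraries where they do the work, as an engineer would, in place of code of your own. Each camera call takes 0.05 s, during which the arm holds its last target. There are 200 camera calls.

## Working session

There is one attempt and no reset: what is moved stays moved. The work goes in short steps, each a Python script; the robot and the scene stay as the last script left them, time stands still between calls to the robot, and variables do not carry over. Pictures are saved under pics/ and viewed, at most 15 in all, crops included, and the job is handed in when it is done.

```bash
mkdir -p pics; ls; python3 - <<'E'
from workcell import bot,hand,kinematics,get_obs,vision
import cv2,numpy as np
for n in ("scene","top"):
    d=vision.read_camera(n); cv2.imwrite(f"pics/{n}0.png",d["frame"][:,:,::-1]); print(n,d["intrinsics"].tolist(),np.round(d["view"],4).tolist())
o=get_obs(); print(o["orientation"],o["time_s"],o["gripper_width"],bot.tcp_to_tips)
E
```

```text
pics
scene [[448.4896907219102, 0.0, 316.2315301586821], [0.0, 448.4896907219102, 204.3452296515793], [0.0, 0.0, 1.0]] [[-0.5861, -0.81, 0.0189, 0.446], [-0.6116, 0.427, -0.666, 0.2793], [0.5314, -0.402, -0.7457, 0.8199], [0.0, 0.0, 0.0, 1.0]]
top [[518.6638069445368, 0.0, 315.8598134230104], [0.0, 518.6638069445368, 200.90079051828621], [0.0, 0.0, 1.0]] [[-0.0193, -0.9998, 0.0053, 0.1759], [-0.9972, 0.0189, -0.0719, 0.5433], [0.0718, -0.0067, -0.9974, 1.2089], [0.0, 0.0, 0.0, 1.0]]
[ 9.85345087e-01  1.70571465e-01 -1.21076613e-04 -6.48272532e-04] 0.1 0.08514074113764045 0.017
```

View pics/scene0.png

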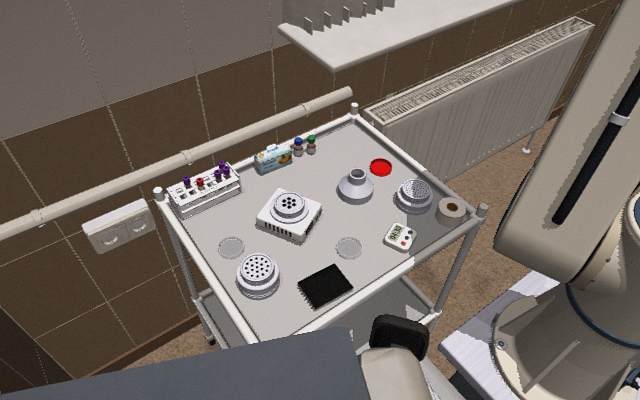

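View pics/top0.png

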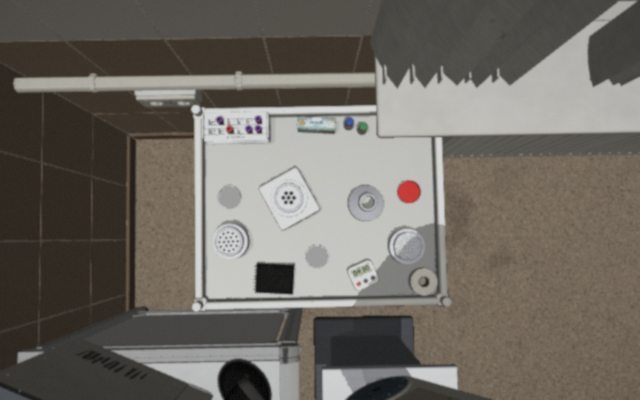

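Candidates (top view pixels):
- Clear dishes: (229,196) and (316,256). The red look-alike is at (408,191).
- Fine stage: (406,245), with many small holes. The tape roll at (423,281) could be mistaken for it.
- Coarse stage: (231,240), with few large holes.
- Cone: (366,203).
- Base: (289,198).

Next I'll check these in one close crop and compute rough positions.

```bash
cat > h.py <<'E'
from workcell import bot,hand,kinematics,get_obs,vision
import numpy as np,cv2
def Q(yaw): return np.array([np.cos(yaw/2),np.sin(yaw/2),0,0])
def ray(d,uv,fish=False):
    K=d["intrinsics"];V=np.array(d["view"]);R=V[:3,:3];c=-R.T@V[:3,3]
    x=(uv[0]-K[0][2])/K[0][0];y=(uv[1]-K[1][2])/K[1][1]
    if fish:
        t=np.hypot(x,y);s=np.sin(t)/t if t>1e-9 else 1.;v=np.array([x*s,y*s,np.cos(t)])
    else: v=np.array([x,y,1.])
    return c,R.T@v
def onplane(d,uv,z,fish=False):
    c,v=ray(d,uv,fish);return c+v*(z-c[2])/v[2]
def project(d,P,fish=True):
    K=d["intrinsics"];V=np.array(d["view"]);p=V[:3,:3]@np.array(P)+V[:3,3]
    if fish:
        r=np.hypot(p[0],p[1]);t=np.arctan2(r,p[2]);s=t/max(r,1e-9);return np.array([K[0][2]+K[0][0]*p[0]*s,K[1][2]+K[1][1]*p[1]*s])
    return np.array([K[0][2]+K[0][0]*p[0]/p[2],K[1][2]+K[1][1]*p[1]/p[2]])
E
python3 - <<'E'
from h import *
d=vision.read_camera("top");s=vision.read_camera("scene")
g=dict(da=(229,196,0.012),db=(316,256,.012),fine=(406.5,244,.048),coarse=(231,239.5,.058),cone=(366.5,202,.066),base=(288.5,198.5,.068),red=(408,191,.012),tape=(423.5,281.5,.02),timer=(361,275,.02),pad=(275,278,.016),box=(316,125,.066),vial=(348,123,.03))
for k,(u,v,z) in g.items(): print(k,np.round(onplane(d,(u,v),z),3))
a=cv2.resize(d["frame"][100:300,195:445],(500,400),interpolation=3)
b=cv2.resize(s["frame"][120:320,160:480],(0,0),fx=1,fy=1)
im=np.zeros((600,800,3),np.uint8);im[:400,:500]=a
tiles=[s["frame"][175:215,390:440],s["frame"][245:305,228:288],s["frame"][185:245,255:325],s["frame"][225:265,330:365]]
pos=[(0,500),(200,500),(400,0),(400,300)]
for t,(y,x) in zip(tiles,pos):
    t=cv2.resize(t,(int(t.shape[1]*200/t.shape[0]),200),interpolation=3)[:, :300];im[y:y+200,x:x+t.shape[1]]=t
cv2.imwrite("pics/c1.png",im[:,:,::-1])
w=vision.read_camera("wrist");print(w["intrinsics"],np.round(w["view"],4),get_obs()["position"]);cv2.imwrite("pics/w0.png",w["frame"][:,:,::-1])
E
```

```text
da [0.563 0.372 0.012]
db [0.417 0.168 0.012]
fine [ 0.441 -0.041  0.048]
coarse [0.459 0.361 0.058]
cone [0.539 0.051 0.066]
base [0.55  0.228 0.068]
red [ 0.567 -0.055  0.012]
tape [ 0.353 -0.083  0.02 ]
timer [0.371 0.063 0.02 ]
pad [0.367 0.265 0.016]
box [0.718 0.162 0.066]
vial [0.73  0.086 0.03 ]
[[309.70691629   0.         316.96796157]
 [  0.         309.70691629 197.82867184]
 [  0.           0.           1.        ]] [[ 0.3369 -0.9416 -0.     -0.6262]
 [-0.8913 -0.3189  0.3223 -0.0426]
 [-0.3035 -0.1086 -0.9466  0.3804]
 [ 0.      0.      0.      1.    ]] [ 0.21001356 -0.58844353  0.24795421]
```

View pics/c1.png

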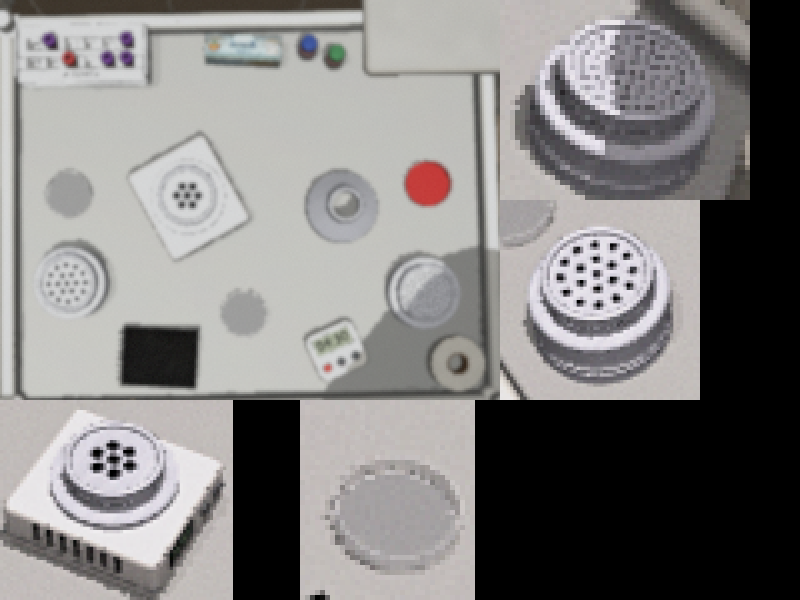

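The choices hold up: the fine stage has dense small holes, the coarse stage has 19 large holes, and the dishes are clear. Next I'll move over the base and dish_b and take wrist pictures.

```bash
python3 - <<'E'
from h import *
d=[]
for n,p in (("base",(.55,.228,.228)),("db",(.417,.168,.16))):
    bot.reach(p,Q(0)); o=get_obs(); w=vision.read_camera("wrist"); print(n,o["time_s"],np.round(o["position"],4),np.round(o["joint_pos"],2))
    V=w["view"];print("cam",np.round(-V[:3,:3].T@V[:3,3]-o["position"],4),project(w,[p[0],p[1],.068 if n=="base" else 0.012]))
    np.savez(f"w_{n}.npz",frame=w["frame"],intrinsics=w["intrinsics"],view=V)
    d.append(w["frame"])
cv2.imwrite("pics/w1.png",np.hstack([cv2.resize(x,(400,250)) for x in d])[:,:,::-1])
# full-res crops
cv2.imwrite("pics/w2.png",np.hstack([x[150:400,120:520] for x in d])[:,:,::-1])
E
```

```text
base 3.35 [0.5503 0.2274 0.228 ] [ 0.39  0.33  1.72 -0.    1.1   1.96]
cam [ 0.0833 -0.0014  0.126 ] [314.67814849 184.28172281]
db 4.0833 [0.4179 0.1682 0.1606] [ 0.38  0.2   2.08 -0.    0.86  1.95]
cam [ 0.0831 -0.0015  0.1262] [315.54573833 188.65068249]
```

View pics/w2.png

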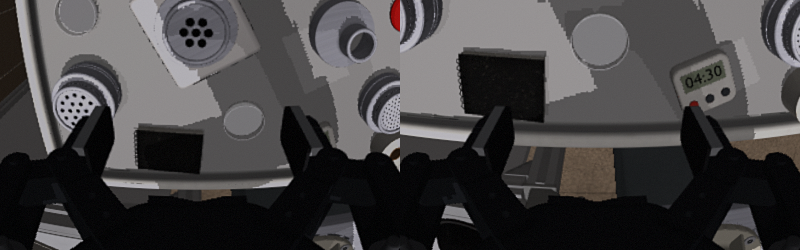

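```bash
cat >> h.py <<'E'
def holes(w,g,z,n,rad=.03,amin=4,amax=400,thr=None):
    """dark blob centroids within rad of guess g, cast on plane z -> mean and points"""
    gray=cv2.cvtColor(w["frame"],cv2.COLOR_RGB2GRAY);gray=cv2.GaussianBlur(gray,(3,3),0)
    bh=cv2.morphologyEx(gray,cv2.MORPH_BLACKHAT,np.ones((21,21)))
    m=(bh>(thr or 50)).astype(np.uint8)
    k,l,st,c=cv2.connectedComponentsWithStats(m)
    P=np.array([onplane(w,c[i],z,True)[:2] for i in range(1,k) if amin<=st[i,4]<=amax])
    P=P[np.hypot(*(P-g).T)<rad]
    return P.mean(0),P
def ring(w,g,z,r,tol=.004,it=6):
    """edge points cast on plane z, circle of known radius r fitted from guess g"""
    gray=cv2.cvtColor(w["frame"],cv2.COLOR_RGB2GRAY)
    e=cv2.Canny(gray,20,60);ys,xs=np.nonzero(e)
    u=project(w,[g[0],g[1],z]);s=np.hypot(xs-u[0],ys-u[1])<90
    P=np.array([onplane(w,(x,y),z,True)[:2] for x,y in zip(xs[s],ys[s])]);g=np.array(g,float)
    for k in range(it):
        t=max(tol*0.7**k,.001);d=np.hypot(*(P-g).T);q=P[abs(d-r)<t];v=q-g;dd=np.hypot(*v.T)
        n=v/dd[:,None];dx,*_=np.linalg.lstsq(n,dd-r,rcond=None);g=g+dx
    return g,len(q)
E
python3 - <<'E'
from h import *
b=np.load("w_base.npz");d=np.load("w_db.npz")
m,P=holes(b,(.55,.228),.0644,7);print(m,len(P),np.round(P-m,4).tolist())
print(ring(b,m,.068,.033),ring(b,m,.05,.043))
for z in (.012,.0,.001):print(z,ring(d,(.42,.168),z,.0275))
E
```

```text
[0.55082167 0.2271251 ] 7 [[0.0106, 0.0056], [0.0102, -0.0062], [0.0004, 0.0119], [0.0, -0.0], [-0.0003, -0.012], [-0.0103, 0.0064], [-0.0107, -0.0058]]
(array([0.55077503, 0.22708943]), 186) (array([0.5518356 , 0.22713294]), 230)
0.012 (array([0.41815831, 0.16631911]), 107)
0.0 (array([0.41769369, 0.1674956 ]), 51)
0.001 (array([0.41782662, 0.16739588]), 53)
```

```bash
python3 - <<'E'
from h import *
hand.move_gripper(.055,20);print(bot.tcp_to_tips,get_obs()["gripper_width"],get_obs()["time_s"])
bot.reach((.47,.13,.05),Q(0))
bot.servo_line((.47,.13,.026),velocity=.1);bot.dwell(.1)
f0=get_obs()["wrist_force"][2]
z=.026
while z>.008:
    z-=.001;bot.servo_line((.47,.13,z),velocity=.03);o=get_obs();f=o["wrist_force"][2]-f0
    if abs(f)>2.5:break
print(z,o["position"],f,f0,o["time_s"])
bot.servo_line((.47,.13,.05),velocity=.15);print(get_obs()["time_s"],get_obs()["gripper_width"])
E
```

```text
0.017 0.05503855203555123 4.5417
0.011999999999999986 [0.47014811 0.13004937 0.01296982] 18.491083876171945 0.6499647181122837 9.1083
9.5083 0.05496350218503141
```

Contact came at TCP z≈13 mm, so with a 55 mm opening the tips stand about 13 mm ahead of the TCP. Next I'll centre dish_b with two perpendicular squeezes and calibrate the wrist camera against it.

```bash
python3 - <<'E'
from h import *
x,y=.418,.1665; z=.0165
hand.move_gripper(.072,20)
bot.reach((x,y,.045),Q(np.pi/2)); bot.servo_line((x,y,z),velocity=.1)
hand.move_gripper(.05,20);o=get_obs();print(o["gripper_width"],o["position"],o["wrist_force"],o["time_s"])
hand.move_gripper(.068)
bot.reach((x,y,z),Q(0));bot.dwell(.1)
hand.move_gripper(.05,20);o=get_obs();c=o["position"];print(o["gripper_width"],c,o["wrist_force"],o["grip_force"],o["time_s"])
hand.move_gripper(.068)
bot.servo_line((x,y,.17),velocity=.25);bot.dwell(.15);w=vision.read_camera("wrist");np.savez("w_db2.npz",**w)
for zz in (.012,.001,0):print(zz,ring(w,(x,y),zz,.0275))
print(get_obs()["position"],get_obs()["time_s"])
f=w["frame"];u=project(w,[c[0],c[1],.012]).astype(int);print(u)
cv2.imwrite("pics/w3.png",cv2.resize(f[u[1]-50:u[1]+50,u[0]-60:u[0]+60],(720,600),interpolation=0)[:,:,::-1])
E
```

```text
0.05374866955504805 [0.41830596 0.16658845 0.01719979] [-1.41561602 -0.75615822  5.57632538] 11.875
0.054028725049995376 [0.41798005 0.16651362 0.01673358] [-1.37178109 -0.5310955   5.43204154] 20.05811232025735 13.9333
0.012 (array([0.41881849, 0.16467135]), 157)
0.001 (array([0.41659655, 0.16503699]), 166)
0 (array([0.4163189 , 0.16511114]), 159)
[0.41712535 0.1661524  0.16852462] 15.1917
[314 183]
```

View pics/w3.png

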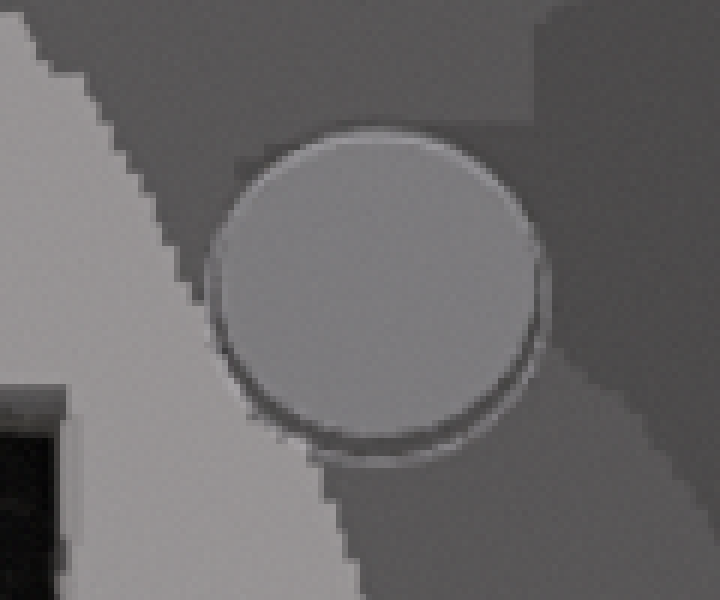

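```bash
python3 - <<'E'
from h import *
x,y=.418,.1665; z=.0165
o=get_obs();print(o["position"],o["wrist_force"])
bot.dwell(.3);w=vision.read_camera("wrist");o=get_obs();print(o["position"],o["joint_vel"].max() if hasattr(o["joint_vel"],"max") else 0)
for zz in (.012,0.):print(zz,ring(w,(x,y),zz,.0275))
bot.servo_line((x,y,z),velocity=.2);bot.dwell(.2)
hand.move_gripper(.05,25);o=get_obs();print("grip",o["gripper_width"],o["position"],o["time_s"])
bot.servo_line((x,y,.16),velocity=.2)
bot.reach((.55,.2285,.226),Q(0));bot.dwell(.4);w=vision.read_camera("wrist");o=get_obs();print(o["position"],o["gripper_width"],o["time_s"])
m,P=holes(w,(.55,.228),.0644,7);print(m,len(P),ring(w,m,.068,.033),ring(w,m,.068,.0284),ring(w,m,.05,.043))
cv2.imwrite("pics/w4.png",w["frame"][:,:,::-1]);np.savez("w_base2.npz",**w)
E
```

```text
[0.41712535 0.1661524  0.16852462] [ 0.47659266  0.54977817 -0.33231553]
[0.41796698 0.16648046 0.16981586] 0.0007893524906511982
0.012 (array([0.4185856 , 0.16472261]), 166)
0.0 (array([0.41623144, 0.16498952]), 170)
grip 0.05376053110438059 [0.41852397 0.16668785 0.01744124] 16.9333
[0.54976603 0.22835522 0.2260764 ] 0.05301480941470046 18.9333
[0.55091993 0.22710134] 7 (array([0.55109502, 0.22691876]), 182) (array([0.55049798, 0.2270662 ]), 154) (array([0.55178928, 0.22717796]), 239)
```

View pics/w4.png

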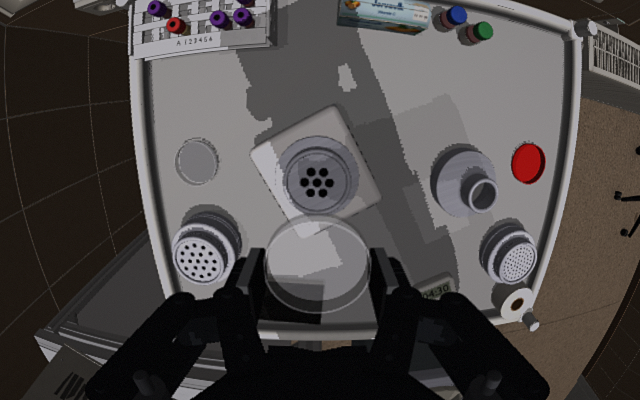

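```bash
python3 - <<'E'
from h import *
w=np.load("w_base2.npz")
c=np.array([.54977,.22836])
for z in (.221,.209):print(project(w,[*c,z]),ring(w,c+[.0005,-.002],z,.0275,tol=.005)-0*1 if 0 else ring(w,c+[.0005,-.002],z,.0275,tol=.005))
f=w["frame"];o=f[195:325,240:395];p=f[130:230,260:375]
cv2.imwrite("pics/w5.png",np.hstack([cv2.resize(o,(400,335),interpolation=3),cv2.resize(p,(385,335),interpolation=3)])[:,:,::-1])
E
```

```text
[313.79191889 271.33973641] (array([0.55035159, 0.22685867]), 430)
[313.98441531 259.2952868 ] (array([0.54977616, 0.22666569]), 360)
```

View pics/w5.png

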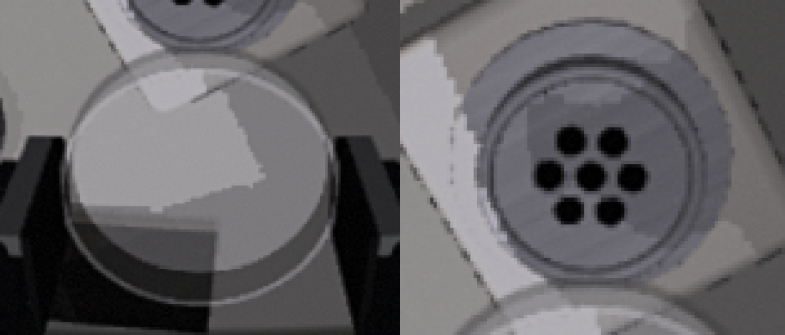

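```bash
cat >> h.py <<'E'
def lower(x,y,z0,zmin,step=.001,v=.04,F=2.5,yaw=None):
    """step down until wrist z force rises by F; returns last commanded z, force"""
    bot.dwell(.25);f0=get_obs()["wrist_force"];z=z0;f=f0*0
    while z>zmin+1e-6:
        z=max(z-step,zmin);bot.servo_line((x,y,z),velocity=v);o=get_obs();f=o["wrist_force"]-f0
        if f[2]>F:break
    print("lower z",round(z,4),"pos",np.round(o["position"],4),"df",np.round(f,1),"t",o["time_s"]);return z,f
E
python3 - <<'E'
from h import *
x,y=.5504,.2288
bot.servo_line((x,y,.0885),velocity=.15)
z,f=lower(x,y,.0885,.0805)
E
```

```text
lower z 0.0815 pos [0.5505 0.2288 0.082 ] df [-1.3 -0.2  5.7] t 22.0
```

```bash
python3 - <<'E'
from h import *
x,y=.5504,.2288
hand.move_gripper(.072)
bot.servo_line((x,y,.226),velocity=.25);bot.dwell(.2);w=vision.read_camera("wrist");np.savez("w_b3.npz",**w)
m,P=holes(w,(x,y),.0644,7);print(m,len(P))
print(ring(w,m,.0764,.0275))
f1=w["frame"][130:230,260:375]
bot.reach((.441,-.041,.208),Q(0));bot.dwell(.35);w=vision.read_camera("wrist");np.savez("w_f1.npz",**w);o=get_obs();print(o["position"],o["time_s"])
u=project(w,[.441,-.041,.048]);print(u,ring(w,(.4415,-.0425),.048,.033),ring(w,(.4415,-.0425),.03,.042))
i,j=u.astype(int);f2=w["frame"][j-70:j+70,i-80:i+80]
cv2.imwrite("pics/w6.png",np.hstack([cv2.resize(f1,(400,348),interpolation=3),cv2.resize(f2,(398,348),interpolation=3)])[:,:,::-1])
E
```

```text
[0.55655256 0.22663623] 14
(array([0.55548   , 0.22635817]), 164)
[ 0.44119788 -0.0406482   0.20795414] 24.825
[315.80024076 184.25705578] (array([ 0.44059625, -0.04228737]), 117) (array([ 0.44021643, -0.04276807]), 102)
```

View pics/w6.png

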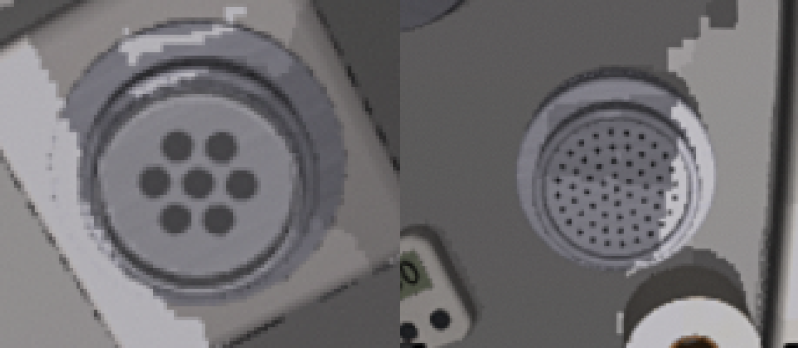

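The dish sits concentric in the base seat around crop (198,185), and the contact height matches the seat floor. The fine stage is clear at crop (615,185). Next I'll grip it and place it.

```bash
python3 - <<'E'
from h import *
w=np.load("w_f1.npz");m,P=holes(w,(.4408,-.0423),.0484,61,amin=2,amax=40,thr=15);print(m,len(P))
x,y=.4402,-.0406
hand.move_gripper(.082)
bot.servo_line((x,y,.043),velocity=.2);bot.dwell(.15)
hand.move_gripper(.06,50);o=get_obs();print(o["gripper_width"],o["grip_force"],o["position"],o["wrist_force"],o["time_s"])
bot.servo_line((x,y,.165),velocity=.25)
bot.reach((.5504,.2288,.165),Q(0))
bot.servo_line((.5504,.2288,.128),velocity=.15)
z,f=lower(.5504,.2288,.128,.098,step=.003,v=.06,F=5)
if f[2]<5: z,f=lower(.5504,.2288,.098,.088,step=.001,v=.03,F=5)
E
```

```text
[ 0.435357   -0.04631727] 60
0.06437811671488669 50.94339296221733 [ 0.44099581 -0.04072596  0.04424084] [-1.3556447  -1.17718238 15.1134938 ] 26.5333
lower z 0.098 pos [0.5519 0.2291 0.0986] df [ 7.7 -1.4  6.4] t 31.4417
```

```bash
python3 - <<'E'
from h import *
x,y,z=.5516,.2287,.098
bot.servo_line((x,y,z),velocity=.03);bot.dwell(.1);print(get_obs()["wrist_force"],get_obs()["position"])
for i in range(10):
    z-=.001;bot.servo_line((x,y,z),velocity=.03);o=get_obs();f=o["wrist_force"];print(round(z,4),np.round(f,1),np.round(o["position"],4))
    if f[2]>12 :break
    if abs(f[0])>5: x+=.0005*np.sign(f[0])
    if abs(f[1])>5: y+=.0005*np.sign(f[1])
print(x,y,o["time_s"])
E
```

```text
[4.30433259 0.70417978 5.12510723] [0.55236008 0.22905111 0.09838803]
0.097 [6.6 0.2 7.1] [0.553  0.2291 0.0978]
0.096 [ 7.2 -1.   8.2] [0.5538 0.2291 0.097 ]
0.095 [ 6.7 -1.  10.4] [0.5546 0.2291 0.0963]
0.094 [ 7.4 -0.9 10.9] [0.5552 0.2292 0.0954]
0.093 [ 6.  -1.2 14.9] [0.5559 0.2292 0.0948]
0.5535999999999998 0.2287 33.0417
```

```bash
python3 - <<'E'
from h import *
s=vision.read_camera("scene")["frame"][150:270,220:360];w=vision.read_camera("wrist")
np.savez("w_x.npz",**w)
o=get_obs();print(o["position"],o["wrist_force"],o["ft_torque"],o["gripper_width"])
cv2.imwrite("pics/w7.png",np.hstack([cv2.resize(s,(400,343),interpolation=3),cv2.resize(w["frame"][130:340,200:440],(392,343),interpolation=3)])[:,:,::-1])
E
```

```text
[0.55585037 0.22926074 0.09478005] [ 7.27447289 -2.44247736 15.13440189] [-0.0981987  -0.76847081 -0.06756903] 0.06388691353416505
```

View pics/w7.png

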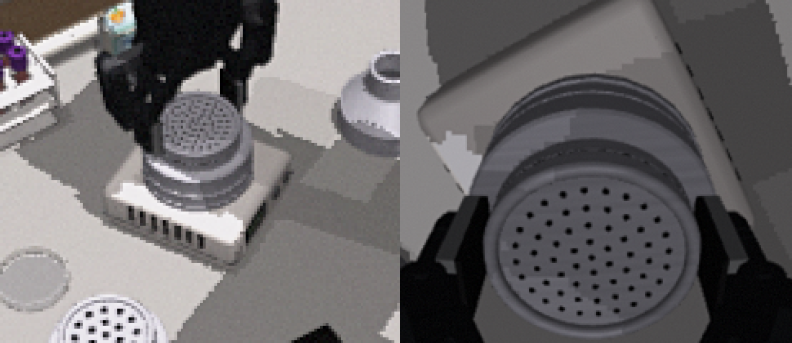

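The fine stage tipped in the pads and jammed on the lead-in. I'll lift it clear, re-level it on the free table at about (0.43,0.15), centre it with two squeezes and try again.

```bash
python3 - <<'E'
from h import *
p=get_obs()["position"]
bot.servo_line((p[0],p[1],.13),velocity=.08);print(np.round(get_obs()["wrist_force"],1))
bot.servo_line((p[0],p[1],.17),velocity=.2)
x,y=.43,.15
bot.reach((x,y,.12),Q(0));bot.dwell(.2);w=vision.read_camera("wrist");np.savez("w_hang.npz",**w)
bot.servo_line((x,y,.056),velocity=.15)
z,f=lower(x,y,.056,.040,step=.002,v=.05,F=6)
cv2.imwrite("pics/hang.png",w["frame"][:,:,::-1]);print(get_obs()["position"],get_obs()["time_s"])
E
```

```text
[ 0.4 -0.4 -2.2]
lower z 0.044 pos [0.4315 0.1502 0.0448] df [ 2.5 -3.3 11. ] t 37.3583
[0.43147229 0.15015623 0.04479007] 37.3583
```

View pics/hang.png

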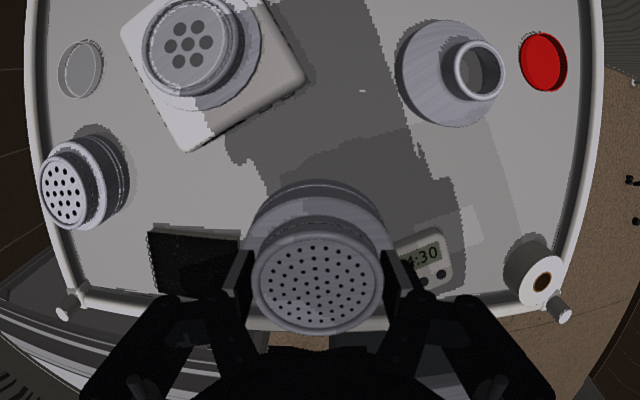

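```bash
python3 - <<'E'
from h import *
x,y=.43,.15
hand.move_gripper(.08);bot.reach((x,y,.044),Q(np.pi/2));bot.dwell(.15)
hand.move_gripper(.06,30);o=get_obs();print(o["position"],o["gripper_width"]);cx=o["position"][0]
hand.move_gripper(.08);bot.reach((x,y,.044),Q(0));bot.dwell(.15)
hand.move_gripper(.06,60);bot.dwell(.2);o=get_obs();print(cx,o["position"],o["gripper_width"],o["wrist_force"],o["time_s"])
bot.servo_line((x,y,.07),velocity=.1);bot.servo_line((x,y,.12),velocity=.2);bot.dwell(.2);w=vision.read_camera("wrist");np.savez("w_hang2.npz",**w);o=get_obs();print(o["position"],o["wrist_force"],o["time_s"])
a=np.load("w_hang.npz")["frame"]
cv2.imwrite("pics/hang2.png",np.hstack([cv2.resize(f[160:350,220:420],(400,380),interpolation=3) for f in (a,w["frame"])])[:,:,::-1])
E
```

```text
[0.42970361 0.14991434 0.0442221 ] 0.06456637601934621
0.4297036136832037 [0.43006174 0.14993546 0.04459836] 0.06450107197164186 [-2.5589856  -1.51008872 12.05480679] 41.8417
[0.4292257  0.14973679 0.11885139] [ 0.48556412 -0.3268353  -2.23694144] 42.9
```

View pics/hang2.png

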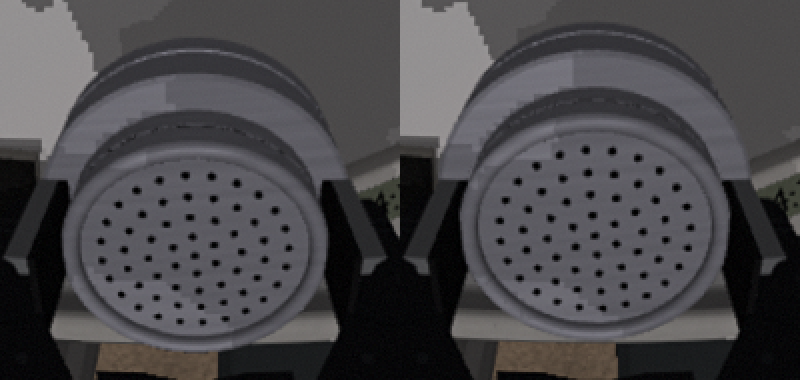

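```bash
cat >> h.py <<'E'
def insert(x,y,z,zend,step=.0015,v=.05,Fz=10,g=.00015):
    """step down, yielding sideways to lateral force; stop on vertical force"""
    bot.dwell(.25);f0=get_obs()["wrist_force"]
    while z>zend+1e-6:
        z=max(z-step,zend);bot.servo_line((x,y,z),velocity=v);o=get_obs();f=o["wrist_force"]-f0
        print(round(z,4),np.round(f,1),np.round(o["position"],4))
        if f[2]>Fz or abs(f[:2]).max()>12:break
        x+=g*f[0]*(abs(f[0])>2);y+=g*f[1]*(abs(f[1])>2)
    print("end",round(x,4),round(y,4),round(z,4),o["time_s"]);return x,y,z,f
E
python3 - <<'E'
from h import *
bot.servo_line((.43,.15,.165),velocity=.25)
bot.reach((.5504,.2288,.165),Q(0));bot.servo_line((.5504,.2288,.120),velocity=.15)
insert(.5504,.2288,.120,.099,step=.003,Fz=5)
E
```

```text
0.117 [ 0.1 -1.1  1.1] [0.5503 0.2288 0.117 ]
0.114 [ 1.2 -0.3  0.6] [0.5502 0.2287 0.1137]
0.111 [ 1.9 -0.9 -0.1] [0.5502 0.2287 0.1107]
0.108 [ 0.2 -0.8  0.8] [0.5502 0.2287 0.1078]
0.105 [-0.5 -1.3  0.7] [0.5502 0.2288 0.1048]
0.102 [ 0.6 -0.2  0.1] [0.5503 0.2287 0.1018]
0.099 [ 0.8 -0.3 -0.4] [0.5504 0.2287 0.0988]
end 0.5504 0.2288 0.099 46.3167
```

Clean insertion this time. Next I'll seat it, release, and look at the stage seat and then dish_a.

```bash
python3 - <<'E'
from h import *
x,y,z,f=insert(.5504,.2288,.099,.092,step=.001,v=.04,Fz=4)
o=get_obs();print(o["position"])
hand.move_gripper(.082)
bot.servo_line((x,y,.274),velocity=.25);bot.dwell(.35);w=vision.read_camera("wrist");np.savez("w_b4.npz",**w);o=get_obs();print(o["position"],o["time_s"])
zt=.05+.048
print(ring(w,(.5509,.2271),zt,.033),ring(w,(.5509,.2271),zt,.0284),ring(w,(.5509,.2271),.08,.042))
print(holes(w,(.5509,.2271),.0944,61,rad=.0285,amin=2,amax=40,thr=15)[0:1])
f1=w["frame"][125:235,255:380]
bot.reach((.563,.3725,.172),Q(0));bot.dwell(.35);w=vision.read_camera("wrist");np.savez("w_da.npz",**w);o=get_obs();print(o["position"],o["time_s"])
print(ring(w,(.5635,.371),.012,.0275))
cv2.imwrite("pics/w8.png",np.hstack([cv2.resize(f1,(400,352),interpolation=3),cv2.resize(w["frame"][125:235,255:380],(400,352),interpolation=3)])[:,:,::-1])
E
```

```text
0.098 [-0.4  0.8  0.7] [0.5504 0.2288 0.098 ]
0.097 [-0.4 -0.2  0. ] [0.5504 0.2288 0.0969]
0.096 [-0.2  0.   0.6] [0.5504 0.2288 0.0959]
0.095 [-0.2  0.5 -0. ] [0.5504 0.2288 0.0949]
0.094 [-3.8 -0.5  8.6] [0.5505 0.2288 0.0948]
end 0.5504 0.2288 0.094 47.8167
[0.55051587 0.2288027  0.09475773]
[0.5502281  0.22872203 0.27336908] 49.4083
(array([0.5513988 , 0.22704788]), 154) (array([0.55040228, 0.228095  ]), 154) (array([0.55056661, 0.22706065]), 204)
(array([0.54724175, 0.22289652]),)
[0.56340193 0.37199925 0.17277583] 50.55
(array([0.56186623, 0.37192565]), 121)
```

View pics/w8.png

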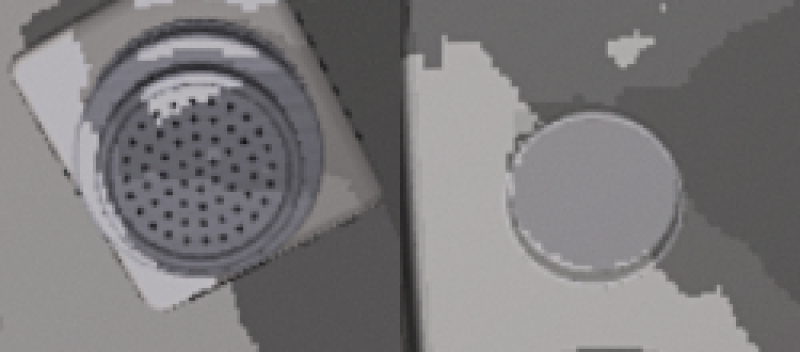

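```bash
python3 - <<'E'
from h import *
x,y=.5614,.3736; z=.0165
hand.move_gripper(.070,20)
bot.reach((x,y,.045),Q(np.pi/2)); bot.servo_line((x,y,z),velocity=.12);bot.dwell(.15)
hand.move_gripper(.05,20);o=get_obs();print(o["gripper_width"],o["position"],o["wrist_force"])
hand.move_gripper(.067)
bot.reach((x,y,z),Q(0));bot.dwell(.2);print(get_obs()["position"])
hand.move_gripper(.05,25);o=get_obs();print(o["gripper_width"],o["position"],o["time_s"])
bot.servo_line((x,y,.16),velocity=.2)
X,Y=.5505,.2288
bot.reach((X,Y,.16),Q(0));bot.dwell(.3);w=vision.read_camera("wrist");o=get_obs();print(o["position"],o["wrist_force"]);np.savez("w_c.npz",**w)
c=o["position"];print("dish in hand",ring(w,(c[0]+.0005,c[1]-.0017),c[2]-.005,.0275,tol=.005))
bot.servo_line((X,Y,.119),velocity=.12)
lower(X,Y,.119,.1105)
E
```

```text
0.053344288659196284 [0.56183733 0.37386392 0.01742575] [-0.8244922  -1.60686149  6.41643403]
[0.56141408 0.37359422 0.01650467]
0.05346903393394738 [0.56140629 0.37358366 0.01681397] 55.2333
[0.55046668 0.22954143 0.15982194] [ 0.24904361 -0.17461498 -0.58225605]
dish in hand (array([0.55117494, 0.22821177]), 455)
lower z 0.111 pos [0.5507 0.2288 0.1113] df [ 0.2 -0.1  4.2] t 59.825
```

```bash
python3 - <<'E'
from h import *
X,Y=.5505,.2288
hand.move_gripper(.072)
bot.servo_line((X,Y,.27),velocity=.3);bot.dwell(.25);w=vision.read_camera("wrist");np.savez("w_b5.npz",**w);f1=w["frame"][125:235,255:380]
bot.reach((.459,.361,.218),Q(0));bot.dwell(.35);w=vision.read_camera("wrist");np.savez("w_co.npz",**w);print(get_obs()["position"],get_obs()["time_s"])
print(ring(w,(.459,.3595),.058,.033),ring(w,(.459,.3595),.04,.042))
m,P=holes(w,(.459,.3595),.0545,19,thr=40,rad=.026);print(m,len(P))
cv2.imwrite("pics/w9.png",np.hstack([cv2.resize(f1,(400,352),interpolation=3),cv2.resize(w["frame"][125:235,255:380],(400,352),interpolation=3)])[:,:,::-1])
E
```

```text
[0.45955337 0.36050129 0.2182257 ] 62.25
(array([0.4580876 , 0.36058442]), 130) (array([0.46013154, 0.35945981]), 118)
[0.45756918 0.36312873] 17
```

View pics/w9.png

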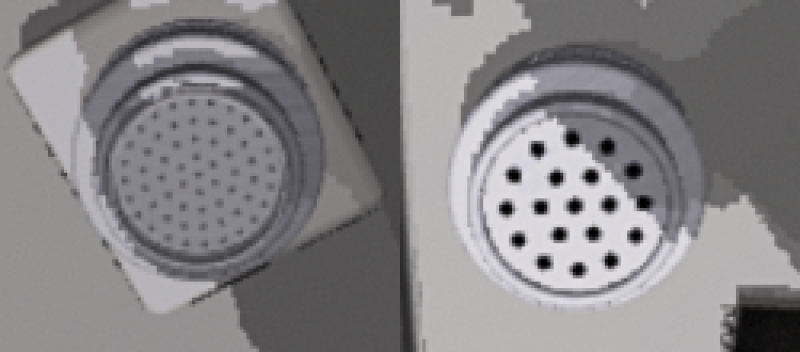

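```bash
python3 - <<'E'
from h import *
w=np.load("w_co.npz");p=onplane(w,(309.7,189.4),.0544,True);print(p)
x,y=p[0]-.0005,p[1]+.0017; zg=.054
hand.move_gripper(.082);bot.reach((x,y,.09),Q(np.pi/2));bot.servo_line((x,y,zg),velocity=.15);bot.dwell(.2)
print(get_obs()["wrist_force"])
hand.move_gripper(.06,30);o=get_obs();print(o["position"],o["gripper_width"])
hand.move_gripper(.08);bot.reach((x,y,zg),Q(0));bot.dwell(.2)
hand.move_gripper(.06,60);bot.dwell(.1);o=get_obs();print(o["position"],o["gripper_width"],o["wrist_force"],o["time_s"])
bot.servo_line((x,y,.08),velocity=.12);bot.servo_line((x,y,.2),velocity=.3)
X,Y=.5505,.2288
bot.reach((X,Y,.2),Q(0));bot.servo_line((X,Y,.168),velocity=.15)
insert(X,Y,.168,.138,step=.003,Fz=5)
E
```

```text
[0.45316591 0.36596093 0.0544    ]
[-0.88030016  0.57513737  0.2090076 ]
[0.45322667 0.36803849 0.05508117] 0.06537962761251434
[0.45277779 0.36786444 0.05470374] 0.06385374641574816 [-2.39907122 -0.67466195  7.254115  ] 67.0917
0.165 [-0.9  0.2  0.1] [0.5505 0.2287 0.165 ]
0.162 [-0.3 -0.7 -0.5] [0.5503 0.2287 0.1617]
0.159 [ 0.2  0.5 -0.1] [0.5503 0.2287 0.1587]
0.156 [ 0.  -0.6 -0.5] [0.5503 0.2288 0.1557]
0.153 [-0.2 -1.5  0.3] [0.5503 0.2287 0.1528]
0.15 [-0.4 -1.  -0.3] [0.5504 0.2287 0.1498]
0.147 [-0.2 -0.2  0.3] [0.5504 0.2288 0.1467]
0.144 [-0.3 -0.4 -0.7] [0.5503 0.2287 0.1438]
0.141 [-0.5 -1.3  0.2] [0.5503 0.2287 0.1407]
0.138 [-0.1 -0.1 -0. ] [0.5503 0.2287 0.1378]
end 0.5505 0.2288 0.138 71.8417
```

```bash
python3 - <<'E'
from h import *
X,Y=.5505,.2288
x,y,z,f=insert(X,Y,.138,.1315,step=.001,v=.04,Fz=4)
hand.move_gripper(.082)
bot.servo_line((X,Y,.26),velocity=.3)
bot.reach((.47,.055,.225),Q(0));bot.dwell(.35);w=vision.read_camera("wrist");np.savez("w_cn.npz",**w);print(get_obs()["position"],get_obs()["time_s"])
g=(.5395,.0495)
print(project(w,[*g,.066]),ring(w,g,.066,.02),ring(w,g,.024,.042))
t=vision.read_camera("scene")["frame"][130:280,210:410]
i,j=project(w,[*g,.066]).astype(int);print(i,j);a,b=max(j-70,0),i-80
cv2.imwrite("pics/w10.png",np.hstack([cv2.resize(t,(400,300),interpolation=3),cv2.resize(w["frame"][a:a+150,b:b+200],(400,300),interpolation=3)])[:,:,::-1]);print(a,b)
E
```

```text
0.137 [0.6 0.1 0.3] [0.5505 0.2288 0.137 ]
0.136 [0.3 0.4 0.5] [0.5505 0.2288 0.1359]
0.135 [-0.3 -0.2  0.8] [0.5505 0.2288 0.1349]
0.134 [-2.6 -1.4  8.3] [0.5506 0.2288 0.1346]
end 0.5505 0.2288 0.134 73.0917
[0.47026198 0.05550941 0.22502983] 75.1833
[322.13080261 111.64089944] (array([0.53884877, 0.0475089 ]), 126) (array([0.53684351, 0.04624842]), 200)
322 111
41 242
```

View pics/w10.png

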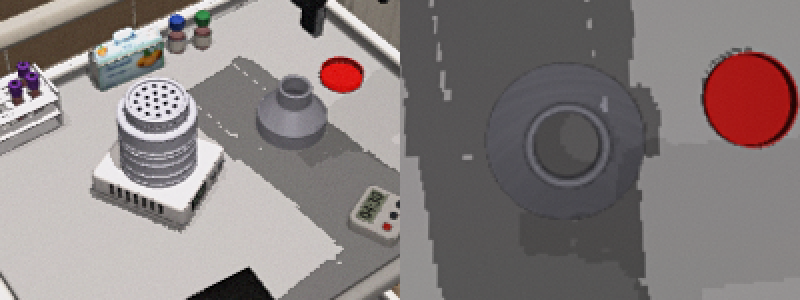

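The stack is upright in the scene view at crop (158,130). The cone's tube is at wrist crop (567,146), which puts it near (0.5385, 0.049). Next I'll grip and place it.

```bash
python3 - <<'E'
from h import *
x,y=.5385,.049; zg=.062; A,B=np.pi/4,3*np.pi/4
hand.move_gripper(.06)
bot.reach((x,y,.11),Q(A));bot.servo_line((x,y,zg),velocity=.15);bot.dwell(.2)
print(get_obs()["wrist_force"])
hand.move_gripper(.03,30);o=get_obs();print(o["position"],o["gripper_width"],o["wrist_force"])
hand.move_gripper(.06);bot.reach((x,y,zg),Q(B));bot.dwell(.2)
hand.move_gripper(.03,60);bot.dwell(.1);o=get_obs();print(o["position"],o["gripper_width"],o["wrist_force"],o["time_s"])
bot.servo_line((x,y,.09),velocity=.12);bot.servo_line((x,y,.235),velocity=.3)
X,Y=.5505,.2288
bot.reach((X,Y,.235),Q(B));bot.servo_line((X,Y,.213),velocity=.15);w=vision.read_camera("wrist");cv2.imwrite("pics/cn.png",w["frame"][:,:,::-1])
insert(X,Y,.213,.186,step=.003,Fz=5)
E
```

```text
[ 0.9181114  -0.15647803  0.14726087]
[0.53898193 0.04903471 0.06276534] 0.03901486212227506 [-1.74087437  0.14034438  6.73024556]
[0.53852851 0.04901539 0.06231045] 0.038160250430014905 [-1.69051751 -0.48215065  6.08612026] 79.7083
0.21 [ 0.3  0.  -0.8] [0.5503 0.2288 0.2099]
0.207 [ 0.4 -0.  -0.5] [0.5503 0.2288 0.2067]
0.204 [-0.6 -0.3 -0. ] [0.5504 0.2288 0.2037]
0.201 [-0.4  0.4  0.2] [0.5504 0.2287 0.2008]
0.198 [-0.7  0.4 -0.6] [0.5503 0.2287 0.1978]
0.195 [ 0.3  0.5 -0.3] [0.5504 0.2287 0.1948]
0.192 [-0.9  0.4 -0.2] [0.5504 0.2287 0.1918]
0.189 [-0.7  1.1 -0.5] [0.5503 0.2288 0.1888]
0.186 [-1.1  0.5 -0.2] [0.5504 0.2287 0.1858]
end 0.5505 0.2288 0.186 84.325
```

```bash
python3 - <<'E'
from h import *
X,Y=.5505,.2288
insert(X,Y,.186,.179,step=.001,v=.04,Fz=4)
hand.move_gripper(.07)
bot.servo_line((X,Y,.30),velocity=.25);bot.reach((.35,.05,.3),Q(0));bot.dwell(.3)
s=vision.read_camera("scene")["frame"][110:290,200:440];t=vision.read_camera("top")["frame"][110:290,195:435]
print(get_obs()["time_s"],get_obs()["wrist_force"])
cv2.imwrite("pics/f.png",np.hstack([cv2.resize(q,(400,300),interpolation=3) for q in (s,t)])[:,:,::-1])
E
```

```text
0.185 [-0.1 -1.7 -0.9] [0.5504 0.2288 0.1849]
0.184 [ 0.7 -1.6 -0.7] [0.5504 0.2288 0.1839]
0.183 [ 0.7 -1.8 -0.4] [0.5505 0.2288 0.1829]
0.182 [-0.4 -1.2  1.4] [0.5507 0.2289 0.1822]
0.181 [-2.  -2.  10.3] [0.5509 0.2289 0.182 ]
end 0.5505 0.2288 0.181 85.825
89.0917 [ 0.33496191  0.30436162 -0.20719132]
```

View pics/f.png

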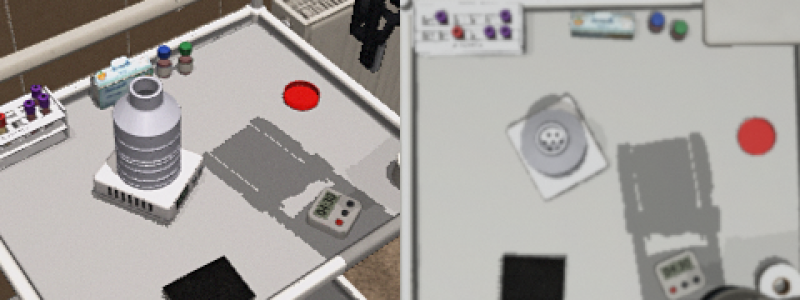

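The full stack stands upright and home at scene crop (147,135), the bystanders haven't moved, and the gripper is clear. Handing in.

```bash
python3 -c "
from workcell import hand_in
print(hand_in())"
```

```text
the job is handed in; nothing more can be done
None
```

The air sampler is assembled on its base in the order asked and was handed in at about 89 s; the fine stage tipped and jammed on its first try, so I lifted it off, re-levelled it on the table, and it then went home cleanly.

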